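# Weigh and label the sugar shaker

## Robot

A 7-joint arm with a two-finger parallel gripper is mounted at the origin on the work surface; the furniture and walls round the work are solid. World frame = base frame: x ahead of the robot, y to its left, z up, the work surface at z = 0. Lengths are in m, angles in rad, forces in N, time in s.
With the tool pointing down it reaches from about 0.4 to 0.85 m from the base axis. Payload 10.4 kg.
Tool frame: the origin (TCP) lies between the finger pads; the fingertips stand 11 mm ahead of it and the grasp point (between the pads) lies 8 mm behind it (ctrl.tips_ahead is the distance from the TCP to the fingertips, in m); z points along the fingers, y is the line along which they close (so a half turn about z gives the same grasp; the last joint's range is limited). The gripper opens to 87 mm and grips with 3 to 60 N. Pads are 19 mm wide; open, the fingers measure 117 mm over their backs; the gripper's body (75 mm by 190 mm) begins 51 mm behind the grasp point.
Start: joints at [-1.358, 0.332, -0.065, 1.46, 0.022, 1.35, -0.088], TCP at [0.146, 0.608, 0.234] pointing down, gripper open.
Joint ranges: [-2.6, 2.6], [-0.5, 2.12], [-1.47, 1.34], [0.16, 2.42], [-1.27, 4.41], [0.06, 2.06], [-2.6, 2.6]. Speed limits (rad/s): [2.22, 2.22, 2.79, 2.79, 3.14, 3.14, 3.14].

## Interface

Orientations are given as [roll, pitch, yaw] about the fixed x, y, z axes, in that order (R = Rz(yaw) Ry(pitch) Rx(roll)).
In Python, from station import ctrl gives the robot as it stands.
- The arm moves only by the shell command python3 -m jog 'ROWS' [FORCE]. ROWS is JSON, a list of rows, each a list of 3 entries, a list of its own where there are three numbers: the opening, from 0 (shut) to 1 (fully open), then the shift along the tool's x, y, z in cm, then the turn, a rotation vector about the tool's x, y, z in degrees. In form: [[grip, [tx, ty, tz], [rx, ry, rz]], ...]. A call has 1 to 10 rows; each row shifts and turns the commanded pose from where the row before left it, along the tool's axes as they then stand; what a row does not reach is not made up. A row lasts 1/8 s, in which the tool goes at most 62.5 mm and 10.7 degrees, less where a joint would pass 70% of its speed; a pose out of reach is approached as far as the arm can. A call with a gripper value outside its range is refused whole. The fingers move at their own pace and stop on an object; FORCE is the grip in N (left out, the last holds). Time passes only in rows, so rows that do not move let the fingers close. It gives the time, the measured TCP pose, the force, the opening and the grip force at its end, in the units of the state.
- ctrl.sense(): the state, without advancing time (a new reading comes with each control period).
- ctrl.grab_frame(name): name is "scene" or "top"; returns a dict with "frame" (480x640x3 uint8, blue, green, red), "fx", "fy", "cx", "cy" (pixels), "extrinsics" (4x4, takes a point from camera to world coordinates). Camera axes: x right, y down, z forward; pixel columns grow to the right and rows downward; lengths in m; the calibration is good to about 2 mm. A picture is of the moment at which its call begins. There is no depth.
- ctrl.close_job(): hands the job in; it is judged then, once.
The state is a dict: "time": time; "joint_positions": joint angles; "joint_velocities": joint speeds; "joint_torque": joint torques, N m; "ee_pos": TCP position; "tool_rot": TCP orientation; "ft_force": force on the tool from outside, world axes, zero at the start; "ft_torque": the same for the moment, N m; "gripper_width": finger opening in m; "gripper_force": force on a finger pad.
Only numpy, scipy, OpenCV 4.12 (cv2) and the standard library are available. Lean on these libraries where they do the work, as an engineer would, in place of code of your own. Each camera call takes 0.05 s, during which the arm holds its last target. There are 200 camera calls.

## Task

Stand the sugar shaker upright in the middle of the platter of the near, empty scale and let go of it. Then, on the label printer, press fully down and release, one at a time and in this order, the round key, the long bar key and the square key, never pressing the cross key. Last, push the printer's hinged treadle down to its stop, hold it there for about a second and let it come up again; leave the shaker on the platter and do not disturb the vanilla jar standing between scale and printer.

Things in the scene. Friction and masses are not known exactly. Their poses are not given: they have to be found in the camera images.
- shaker: Sugar shaker: round clear glass body 44 mm in diameter up to 70 mm height, white domed top 34 mm wide, 90 mm tall in all, about 0.1 kg. Origin at the centre of its underside, z axis up along it. It stands loose on the worktop.
- jar: Vanilla jar, a bystander: straight round jar with dark cap and green label, 44 mm in diameter, 105 mm tall, loose, between scale and printer in front of or behind the shaker. Origin at the centre of its underside. (A second one stands out of the way at the back.)
- scale: The near, empty one of two flat cream bench scales (the other stands at the back edge under a steel bowl), 292 (x) x 217 (y) x 52 mm, fixed to the worktop. Origin under its centre; the sloping front panel (with two tiny keys of its own, not used here) faces its -x.
- platter_centre (a point): Centre of the top of the scale's round platter, 185 mm across, 52 mm above the worktop, rigid.
- printer: Grey label printer, fixed, origin at worktop height. Key deck 170 x 170 mm, 50 mm high (x -40 to 130 mm in its frame) with four key modules in a 2 x 2 grid (x 10 and 80, y +-37 mm; which sits where varies); behind it a 96 mm high block with a label slot (x 126 to 186 mm); in front, to its -x, the hinged treadle (x -53 to -150 mm).
- treadle_pad (a point): Point to press on the treadle, a rubber-topped steel plate 100 x 104 x 6 mm: on its upper face, mid-width, 78 mm from the hinge line, which runs along the printer's y at x = -49 mm, 34 mm high. The free front edge stands up when released; this point sinks about 18 mm to the stop, ending about 38 mm above the worktop.
- treadle (a joint): Angle of the spring treadle: 0 released (free edge up), grows as pressed, 0.24 rad (about level) at its stop; takes about 4 N to start and 7 N at the stop.
- key_round_top (a point): Centre of the top face of the round disc key, 42 mm across; light plastic like the other keys, standing about 30 mm above the deck, top about 80 mm above the worktop. It moves with the key; its axes are parallel to the printer's.
- key_round (a joint): Travel of the round key: 0 released, grows as pressed down, 0.008 m at its stop; springs back; takes about 1.2 N to start and 4 N at the stop.
- key_bar_top (a point): Centre of the top face of the long bar key, 22 x 56 mm, its length across the printer (along the printer's y); light plastic like the other keys, standing about 30 mm above the deck, top about 80 mm above the worktop. It moves with the key; its axes are parallel to the printer's.
- key_bar (a joint): Travel of the bar key: 0 released, grows as pressed down, 0.008 m at its stop; springs back; takes about 1.2 N to start and 4 N at the stop.
- key_square_top (a point): Centre of the top face of the square key, 38 x 38 mm; light plastic like the other keys, standing about 30 mm above the deck, top about 80 mm above the worktop. It moves with the key; its axes are parallel to the printer's.
- key_square (a joint): Travel of the square key: 0 released, grows as pressed down, 0.008 m at its stop; springs back; takes about 1.2 N to start and 4 N at the stop.
- key_cross_top (a point): Centre of the top face of the plus-shaped cross key, two arms 50 x 16 mm; light plastic like the other keys, standing about 30 mm above the deck, top about 80 mm above the worktop. It moves with the key; its axes are parallel to the printer's.
- key_cross (a joint): Travel of the cross key: 0 released, grows as pressed down, 0.008 m at its stop; springs back; takes about 1.2 N to start and 4 N at the stop.
Not all that is in view belongs to the job. What is shaped like the shaker but orange or pink is not meant.

How it is judged:
On the way, in this order (a step that is already met when the one before it is completed fails the run):
1. the shaker stands upright on the platter, released, with no key or treadle pressed (horizontal distance between shaker and platter_centre below 0.06 m and angle between shaker's own z axis and vertical below 0.15 rad and z of shaker in the frame of platter_centre between -0.01 and 0.01 m and contact force between shaker and the fingers below 0.2 N and value of joint each of key_round, key_bar, key_square, key_cross below 0.003 m and linear speed of shaker below 0.02 m/s and value of joint treadle below 0.06 rad), for 0.2 s.
2. the round key is pressed down, alone (value of joint key_round above 0.0055 m and value of joint each of key_bar, key_square, key_cross below 0.003 m and horizontal distance between shaker and platter_centre below 0.06 m and angle between shaker's own z axis and vertical below 0.15 rad and z of shaker in the frame of platter_centre between -0.01 and 0.01 m and contact force between shaker and the fingers below 0.2 N and value of joint treadle below 0.06 rad), for 0.06 s.
3. then, the round key released, the long bar key is pressed down, alone (value of joint key_bar above 0.0055 m and value of joint each of key_round, key_square, key_cross below 0.003 m and horizontal distance between shaker and platter_centre below 0.06 m and angle between shaker's own z axis and vertical below 0.15 rad and z of shaker in the frame of platter_centre between -0.01 and 0.01 m and contact force between shaker and the fingers below 0.2 N and value of joint treadle below 0.06 rad), for 0.06 s.
4. then, the bar key released, the square key is pressed down, alone (value of joint key_square above 0.0055 m and value of joint each of key_round, key_bar, key_cross below 0.003 m and horizontal distance between shaker and platter_centre below 0.06 m and angle between shaker's own z axis and vertical below 0.15 rad and z of shaker in the frame of platter_centre between -0.01 and 0.01 m and contact force between shaker and the fingers below 0.2 N and value of joint treadle below 0.06 rad), for 0.06 s.
5. then, all keys released, the treadle is held at its stop for 0.7 s (value of joint treadle above 0.205 rad and value of joint each of key_round, key_bar, key_square, key_cross below 0.003 m and horizontal distance between shaker and platter_centre below 0.06 m and angle between shaker's own z axis and vertical below 0.15 rad and z of shaker in the frame of platter_centre between -0.01 and 0.01 m and contact force between shaker and the fingers below 0.2 N), for 0.7 s.
At the end, for the whole second after the job is handed in: The shaker stands at rest and released on the platter, upright (within 0.15 rad), its axis within 60 mm of the platter's centre and its foot within 10 mm of the platter's height; all four keys are up (under 3 mm pressed) and the treadle is up (under 0.04 rad) (horizontal distance between shaker and platter_centre below 0.06 m and angle between shaker's own z axis and vertical below 0.15 rad and z of shaker in the frame of platter_centre between -0.01 and 0.01 m and contact force between shaker and the fingers below 0.2 N and value of joint each of key_round, key_bar, key_square, key_cross below 0.003 m and value of joint treadle below 0.04 rad and linear speed of shaker below 0.02 m/s); the robot touches nothing.
It fails at once if the cross key is pressed (over 4 mm) (value of joint key_cross above 0.004 m).
It fails at once if two keys are pressed at once (both over 4 mm) (value of joint each of key_round, key_bar above 0.004 m or value of joint each of key_round, key_square above 0.004 m or value of joint each of key_bar, key_square above 0.004 m).
It fails at once if the near vanilla jar is disturbed (moved over 30 mm) (distance of jar from where it was at the start of the episode above 0.03 m).
It also fails if it takes over 67 s, if anything falls off the work surface, if the arm or the gripper's body presses on something with over 40 N, if the wrist force passes 120 N, or if a joint passes its speed limit or range.

## Working session

There is one attempt and no reset: what is moved stays moved. The work goes in short steps, Python scripts to look and compute and a shell command to move; the robot and the scene stay as the last step left them, time stands still between calls to the robot, and variables do not carry over. Pictures are saved under pics/ and viewed, at most 10 in all, crops included, and the job is handed in when it is done.

```bash
mkdir -p pics; ls
cat > h.py <<'E'
from station import ctrl
import numpy as np, cv2
def grab(n,save=None):
    f=ctrl.grab_frame(n)
    if save: cv2.imwrite('pics/'+save+'.png',f['frame'])
    return f
def ray(f,u,v):
    E=np.array(f['extrinsics']);d=E[:3,:3]@np.array([(u-f['cx'])/f['fx'],(v-f['cy'])/f['fy'],1.])
    return E[:3,3],d
def atz(f,u,v,z):
    o,d=ray(f,u,v);return o+d*(z-o[2])/d[2]
def tri(f1,p1,f2,p2):
    o1,d1=ray(f1,*p1);o2,d2=ray(f2,*p2)
    s=np.linalg.lstsq(np.c_[d1,-d2],o2-o1,rcond=None)[0]
    a=o1+d1*s[0];b=o2+d2*s[1];return (a+b)/2,np.linalg.norm(a-b)
def proj(f,P):
    E=np.array(f['extrinsics']);c=E[:3,:3].T@(np.array(P)-E[:3,3])
    return np.array([f['fx']*c[0]/c[2]+f['cx'],f['fy']*c[1]/c[2]+f['cy']])
E
python3 - <<'E'
from h import *
for n in('scene','top'):
    f=grab(n,n+'0');print(n,f['fx'],f['cx'],f['cy'],np.round(f['extrinsics'],3).tolist())
s=ctrl.sense();print(s['time'],s['ee_pos'],s['tool_rot'],s['gripper_width'],s['ft_force'])
E
```

```text
pics
scene 609.9300924278251 321.5817114214872 242.07603660507183 [[0.85, -0.354, 0.39, -0.071], [-0.526, -0.547, 0.651, -0.964], [-0.017, -0.759, -0.651, 1.043], [0.0, 0.0, 0.0, 1.0]]
top 450.06952567847117 313.59260905741996 243.9465245696329 [[-0.094, -0.973, 0.211, 0.293], [-0.996, 0.094, -0.014, 0.032], [-0.006, -0.211, -0.977, 1.146], [0.0, 0.0, 0.0, 1.0]]
0.1 [0.14597408 0.60739861 0.23286738] [-3.14040585e+00  7.51315206e-05  2.90575211e+00] 0.08743273522872995 [-0.52220183 -0.05399084  0.24718141]
```

View pics/scene0.png

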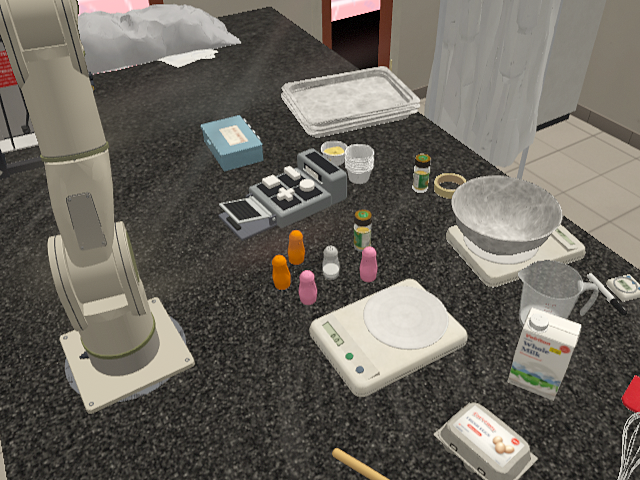

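View pics/top0.png

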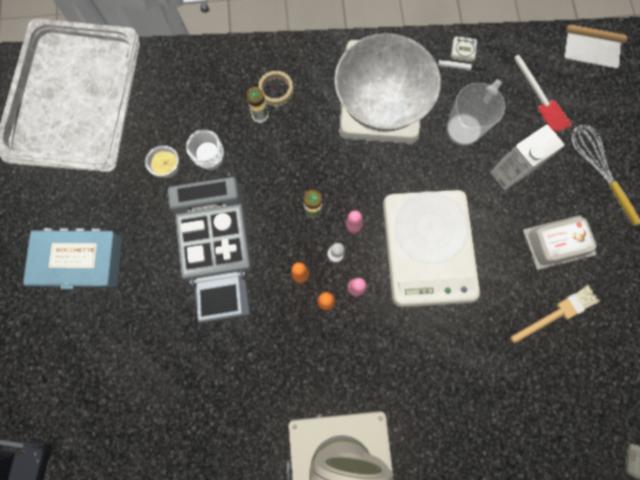

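Scene view: the clear/white shaker is at (331,262). The look-alikes are orange at (296,247) and (281,272), and pink at (308,288) and (369,264). In the top view the shaker is at (336,252), with orange at (300,271) and (326,300) and pink at (355,221) and (357,287). Only the grey/white one fits. The jar is at top (313,201), the near scale's platter at (430,228) and the printer at (210,240). Next I'll enlarge to confirm.

Run:
```python
import cv2,numpy as np
a=cv2.imread('pics/scene0.png');b=cv2.imread('pics/top0.png')
A=cv2.resize(a[140:310,215:385],(400,400),interpolation=2)
B=cv2.resize(b[180:320,270:410],(400,400),interpolation=2)
C=cv2.resize(b[170:330,160:260],(250,400),interpolation=2)
cv2.imwrite('pics/c1.png',np.hstack([A,B]))
D=cv2.resize(a[145:245,210:355],(435,300),interpolation=2)
cv2.imwrite('pics/c2.png',np.hstack([cv2.resize(a[145:245,210:360],(480,320),interpolation=2),cv2.resize(b[170:330,160:260],(200,320),interpolation=2)]))
```

```text
(no output)
```

View pics/c1.png

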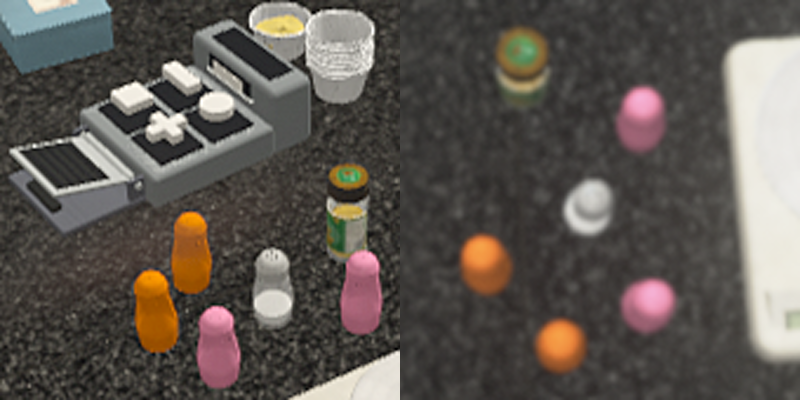

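View pics/c2.png

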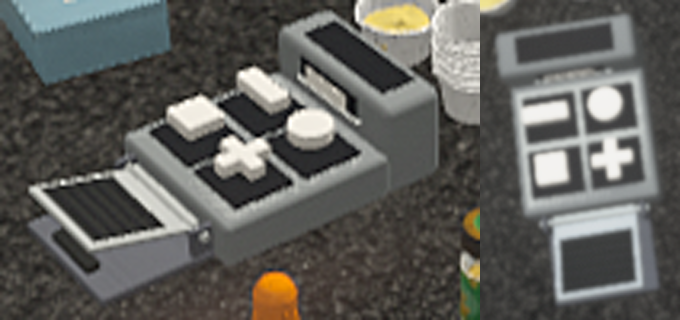

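The crop confirms it: the clear glass shaker with white sugar is at crop (272,288) and (590,208), and the others are orange or pink. Printer keys in the top view: bar (192,226), round (222,221), square (195,254), cross (226,248). Now I'll triangulate.

Run:
```python
from h import *
S=grab('scene');T=grab('top')
P={'shaker dome':((330.6,246.3),(339,248.6)),'shaker foot':((331,272),(335.3,254.5)),
'square':((271.6,180),(195,254)),'bar':((292.5,171.9),(192,226)),'round':((306.6,183.8),(222.5,221)),'cross':((285.3,192.8),(226,248.5)),
'jar cap':((363.4,214.5),(312.5,197)),'platter':((405.5,317),(430,228)),
'pinkfar':((369,248),(355.5,216)),'pinknear':((307.5,273),(358.5,286)),'or1':((296,232),(300,269)),'or2':((280.5,257),(326,299))}
for k,(a,b) in P.items():
    p,e=tri(S,a,T,b);print(k,p.round(4),round(e,4))
# refine with white blobs
g=cv2.cvtColor(T['frame'],cv2.COLOR_BGR2GRAY);m=np.zeros_like(g);m[200:275,180:243]=(g[200:275,180:243]>205)*255
n,_,st,c=cv2.connectedComponentsWithStats(m)
for i in range(1,n):
    if st[i,4]>30: print('top blob',c[i].round(1),st[i],atz(T,*c[i],.08).round(4))
print('shaker dome top@.085',atz(T,339,248.6,.085),atz(S,330.6,247,.088),'foot',atz(T,335.3,254.5,.002),'platter',atz(T,430,228,.052),atz(S,405.5,317,.052))
s=ctrl.sense();print(s['time'])
```

```text
shaker dome [ 0.5036 -0.0429  0.0967] 0.0039
shaker foot [ 0.5069 -0.038   0.0077] 0.0041
square [0.5292 0.3049 0.074 ] 0.0059
bar [0.6    0.3104 0.0717] 0.004
round [0.6032 0.2346 0.0747] 0.001
cross [0.5332 0.2296 0.0751] 0.0014
jar cap [0.6344 0.0084 0.1028] 0.0015
platter [ 0.5454 -0.2807  0.0451] 0.0057
pinkfar [ 0.5808 -0.0916  0.0906] 0.0027
pinknear [ 0.4141 -0.0808  0.0856] 0.0091
or1 [0.4646 0.054  0.0908] 0.0042
or2 [ 0.3896 -0.0008  0.0865] 0.0064
top blob [221.8 221. ] [214 213  16  17 199] [0.6013 0.2354 0.08  ]
top blob [191.3 225.9] [180 221  24  11 186] [0.5962 0.3107 0.08  ]
top blob [225.3 247.9] [216 237  20  22 206] [0.5331 0.2304 0.08  ]
top blob [195.1 253.4] [188 246  16  16 219] [0.5264 0.3041 0.08  ]
shaker dome top@.085 [ 0.50402275 -0.04295041  0.085     ] [ 0.50955276 -0.03679507  0.088     ] foot [ 0.50598437 -0.03761995  0.002     ] platter [ 0.54112585 -0.27745203  0.052     ] [ 0.5441366  -0.28581356  0.052     ]
0.2
```

```bash
cat >> h.py <<'E'
from scipy.spatial.transform import Rotation as Ro
def to(x,y,z,yaw=None):
    s=ctrl.sense();R=Ro.from_euler('xyz',s['tool_rot']);p=s['ee_pos']
    print('t',round(s['time'],2),'pos',np.round(p,4),'rot',np.round(s['tool_rot'],3),'F',np.round(s['ft_force'],1),'w',round(s['gripper_width'],4))
    print('shift cm',(R.inv().apply(np.array([x,y,z])-p)*100).round(2))
    if yaw is not None: print('turn',(R.inv()*Ro.from_euler('xyz',[np.pi,0,yaw])).as_rotvec(degrees=True).round(1))
E
python3 -c "
from h import *
to(.506,-.039,.2)"
```

```text
t 0.2 pos [0.146  0.6075 0.233 ] rot [-3.141  0.     2.906] F [-0.5  0.1 -1. ] w 0.087
shift cm [-50.11 -54.44   3.36]
```

```bash
python3 -m jog '[[1,[-3.3,-3.6,0],[0,0,0]],[1,[-3.3,-3.6,0],[0,0,0]],[1,[-3.3,-3.6,0],[0,0,0]],[1,[-3.3,-3.6,0],[0,0,0]],[1,[-3.3,-3.6,0],[0,0,0]],[1,[-3.3,-3.6,0],[0,0,0]],[1,[-3.3,-3.6,0],[0,0,0]],[1,[-3.3,-3.6,0],[0,0,0]],[1,[-3.3,-3.6,0],[0,0,0]],[1,[0,0,0],[0,0,0]]]'; python3 -c "
from h import *
to(.506,-.039,.2)"
```

```text
time: 1.45
ee_pos: [0.3606, 0.2204, 0.2337]
tool_rot: [3.141, 0.0, 2.9]
ft_force: [-1.0, 0.5, -1.4]
gripper_width: 0.0867
gripper_force: 0.0
t 1.45 pos [0.3606 0.2204 0.2337] rot [3.141 0.    2.9  ] F [-1.   0.5 -1.4] w 0.0867
shift cm [-20.32 -21.71   3.36]
```

```bash
python3 -m jog '[[1,[-3.4,-3.6,0.6],[0,0,0]],[1,[-3.4,-3.6,0.6],[0,0,0]],[1,[-3.4,-3.6,0.6],[0,0,0]],[1,[-3.4,-3.6,0.6],[0,0,0]],[1,[-3.4,-3.6,0.6],[0,0,0]],[1,[-3.3,-3.7,0.4],[0,0,0]],[1,[0,0,0],[0,0,0]],[1,[0,0,0],[0,0,0]]]'
python3 - <<'E'
from h import *
to(.506,-.039,.12)
S=grab('scene');T=grab('top')
a=cv2.resize(S['frame'][130:330,230:430],(400,400),interpolation=2)
b=cv2.resize(T['frame'][170:330,250:410],(400,400),interpolation=2)
for f,im,o,k in((S,a,(230,130),2),(T,b,(250,170),2.5)):
    for z,c in((.002,(0,0,255)),(.09,(255,255,0))):
        p=(proj(f,[.506,-.039,z])-o)*k;cv2.circle(im,tuple(p.astype(int)),3,c,1)
cv2.imwrite('pics/c3.png',np.hstack([a,b]))
E
```

```text
time: 2.45
ee_pos: [0.5057, -0.0339, 0.1992]
tool_rot: [3.142, -0.001, 2.907]
ft_force: [0.0, 0.4, 0.1]
gripper_width: 0.087
gripper_force: 0.0
t 2.45 pos [ 0.5057 -0.0339  0.1992] rot [ 3.142e+00 -1.000e-03  2.907e+00] F [0.  0.4 0.1] w 0.087
shift cm [-0.16 -0.49  7.92]
```

View pics/c3.png

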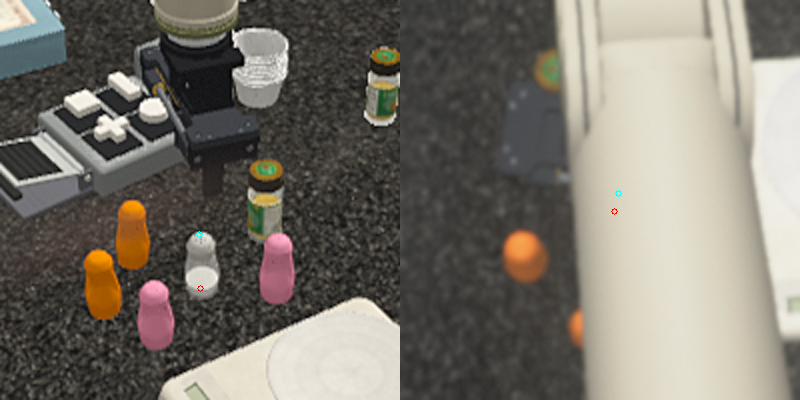

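The markers sit on the shaker's foot (200,288) and dome (200,235) in the scene crop. The pose is confirmed and the gripper is clear of the jar, so I descend.

```bash
python3 -m jog '[[1,[-0.1,-0.4,3],[0,0,0]],[1,[0,0,3],[0,0,0]],[1,[0,0,3],[0,0,0]],[1,[0,0,2],[0,0,0]],[1,[0,0,2],[0,0,0]],[1,[0,0,1.5],[0,0,0]],[1,[0,0,0.7],[0,0,0]],[1,[0,0,0],[0,0,0]],[1,[0,0,0],[0,0,0]]]'; python3 -c "
from h import *
to(.506,-.039,.047)"
```

```text
time: 3.68
ee_pos: [0.5063, -0.0391, 0.0481]
tool_rot: [3.141, 0.001, 2.906]
ft_force: [0.3, -0.1, 0.4]
gripper_width: 0.0869
gripper_force: 0.0
t 3.67 pos [ 0.5063 -0.0391  0.0481] rot [3.141e+00 1.000e-03 2.906e+00] F [ 0.3 -0.1  0.4] w 0.0869
shift cm [0.03 0.01 0.11]
```

```bash
python3 -m jog '[[0.3,[0,0,0],[0,0,0]],[0.3,[0,0,0],[0,0,0]],[0.3,[0,0,0],[0,0,0]],[0.3,[0,0,0],[0,0,0]],[0.3,[0,0,0],[0,0,0]],[0.3,[0,0,0],[0,0,0]]]' 10
```

```text
time: 4.42
ee_pos: [0.5059, -0.039, 0.0476]
tool_rot: [3.141, 0.0, 2.906]
ft_force: [-0.7, 1.6, 1.1]
gripper_width: 0.0395
gripper_force: 9.9
```

Gripped at 39.5 mm wide. Lift.

```bash
python3 -m jog '[[0.3,[0,0,-1],[0,0,0]],[0.3,[0,0,-2],[0,0,0]],[0.3,[0,0,-3],[0,0,0]],[0.3,[0,0,-3],[0,0,0]],[0.3,[0,0,-3],[0,0,0]],[0.3,[0,0,-3],[0,0,0]],[0.3,[0,0,0],[0,0,0]],[0.3,[0,0,0],[0,0,0]]]'; python3 -c "
from h import *
to(.543,-.281,.199)
grab('scene','s2')"
```

```text
time: 5.42
ee_pos: [0.5054, -0.0393, 0.197]
tool_rot: [-3.142, -0.001, 2.906]
ft_force: [-0.1, 0.2, -1.3]
gripper_width: 0.0394
gripper_force: 9.8
t 5.42 pos [ 0.5054 -0.0393  0.197 ] rot [-3.142e+00 -1.000e-03  2.906e+00] F [-0.1  0.2 -1.3] w 0.0394
shift cm [ -9.31 -22.63  -0.21]
```

View pics/s2.png

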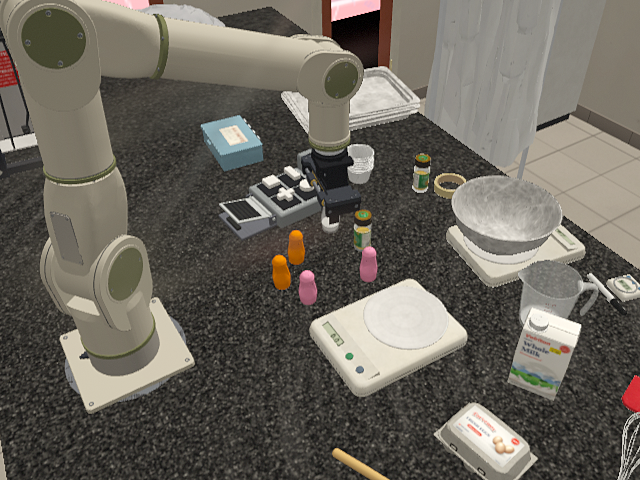

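The shaker hangs in the gripper at (331,222), and the jar and look-alikes are undisturbed. Carry it to the platter.

```bash
python3 -m jog '[[0.3,[-1.3,-3.2,0],[0,0,0]],[0.3,[-1.3,-3.2,0],[0,0,0]],[0.3,[-1.3,-3.2,0],[0,0,0]],[0.3,[-1.3,-3.2,0],[0,0,0]],[0.3,[-1.3,-3.2,0],[0,0,0]],[0.3,[-1.3,-3.2,0],[0,0,0]],[0.3,[-1.4,-3.3,0],[0,0,0]],[0.3,[0,0,2],[0,0,0]],[0.3,[0,0,2],[0,0,0]],[0.3,[0,0,2],[0,0,0]]]'; python3 -m jog '[[0.3,[0,0,1.5],[0,0,0]],[0.3,[0,0,1],[0,0,0]],[0.3,[0,0,0],[0,0,0]],[0.3,[0,0,0],[0,0,0]]]';  python3 -c "
from h import *
to(.543,-.281,.0995)"
```

```text
time: 6.72
ee_pos: [0.5425, -0.2779, 0.1354]
tool_rot: [3.141, -0.002, 2.907]
ft_force: [0.3, -0.3, -1.4]
gripper_width: 0.0395
gripper_force: 9.8
time: 7.22
ee_pos: [0.5431, -0.2797, 0.1131]
tool_rot: [-3.142, 0.001, 2.906]
ft_force: [-0.6, -0.4, -0.0]
gripper_width: 0.0392
gripper_force: 9.8
t 7.22 pos [ 0.5431 -0.2797  0.1131] rot [-3.142e+00  1.000e-03  2.906e+00] F [-0.6 -0.4 -0. ] w 0.0392
shift cm [-0.02 -0.13  1.36]
```

```bash
python3 -m jog '[[0.3,[0,0,0.5],[0,0,0]],[0.3,[0,0,0.4],[0,0,0]],[0.3,[0,0,0.2],[0,0,0]],[0.3,[0,0,0.2],[0,0,0]],[0.3,[0,0,0],[0,0,0]],[0.3,[0,0,0],[0,0,0]]]'
```

```text
time: 7.98
ee_pos: [0.5428, -0.2795, 0.0996]
tool_rot: [3.142, 0.0, 2.906]
ft_force: [0.3, -0.6, -1.1]
gripper_width: 0.0396
gripper_force: 9.8
```

```bash
python3 -m jog '[[0.3,[0,0,0.1],[0,0,0]],[0.3,[0,0,0],[0,0,0]],[0.3,[0,0,0],[0,0,0]]]'
```

```text
time: 8.35
ee_pos: [0.543, -0.2796, 0.099]
tool_rot: [3.141, 0.001, 2.906]
ft_force: [-1.2, 1.7, 4.7]
gripper_width: 0.0394
gripper_force: 10.3
```

Contact force is 4.7 N up. Release and rise.

```bash
python3 -m jog '[[0.6,[0,0,0],[0,0,0]],[0.6,[0,0,0],[0,0,0]],[0.9,[0,0,0],[0,0,0]],[0.9,[0,0,0],[0,0,0]],[0.9,[0,0,-2],[0,0,0]],[0.9,[0,0,-3],[0,0,0]],[0.9,[0,0,-3],[0,0,0]],[0.9,[0,0,-3],[0,0,0]],[0.9,[0,0,0],[0,0,0]],[0.9,[0,0,0],[0,0,0]]]'
python3 - <<'E'
from h import *
to(.602,.235,.22,np.radians(180+4.5))
S=grab('scene')
cv2.imwrite('pics/c4.png',cv2.resize(S['frame'][190:400,230:510],(640,480)))
for z in(.052,.142):print(proj(S,[.543,-.2796,z])*1-np.array([230,190]))
E
```

```text
time: 9.6
ee_pos: [0.5426, -0.2794, 0.2088]
tool_rot: [3.141, 0.0, 2.906]
ft_force: [-0.8, 0.1, 0.4]
gripper_width: 0.0785
gripper_force: 0.0
t 9.6 pos [ 0.5426 -0.2794  0.2088] rot [3.141 0.    2.906] F [-0.8  0.1  0.4] w 0.0785
shift cm [ 6.25 51.41 -1.1 ]
turn [  0.   0. -18.]
[173.33059447 125.42360321]
[176.35302531  96.06360249]
```

View pics/c4.png

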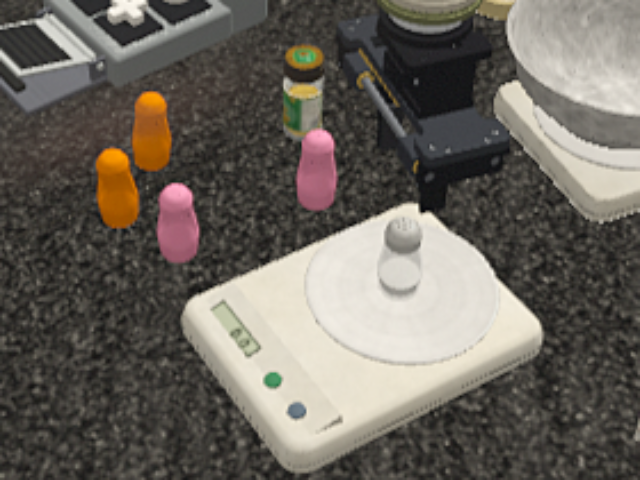

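The shaker stands upright mid-platter at crop (402,255). Close the gripper and turn parallel to the printer.

```bash
python3 -m jog '[[0,[0,0,-1],[0,0,-9]],[0,[0,0,0],[0,0,-9]],[0,[0,0,0],[0,0,0]],[0,[0,0,0],[0,0,0]]]' 10; python3 -c "
from h import *
to(.602,.235,.22,np.radians(180+4.5))"
```

```text
time: 10.15
ee_pos: [0.5424, -0.2794, 0.218]
tool_rot: [3.141, -0.001, -3.067]
ft_force: [-0.3, -0.4, -0.7]
gripper_width: 0.0465
gripper_force: 0.0
t 10.15 pos [ 0.5424 -0.2794  0.218 ] rot [ 3.141e+00 -1.000e-03 -3.067e+00] F [-0.3 -0.4 -0.7] w 0.0465
shift cm [-9.78 50.85 -0.19]
turn [ 0.  -0.1 -0.2]
```

```bash
python3 -m jog '[[0,[-0.9,4.6,0],[0,0,0]],[0,[-0.9,4.6,0],[0,0,0]],[0,[-0.9,4.6,0],[0,0,0]],[0,[-0.9,4.6,0],[0,0,0]],[0,[-0.9,4.6,0],[0,0,0]],[0,[-0.9,4.6,0],[0,0,0]],[0,[-0.9,4.6,0],[0,0,0]],[0,[-0.9,4.6,0],[0,0,0]],[0,[-0.9,4.6,0],[0,0,0]],[0,[-0.9,4.6,0],[0,0,0]]]';python3 -m jog '[[0,[-0.8,4.8,0],[0,0,0]],[0,[0,0,2],[0,0,0]],[0,[0,0,3],[0,0,0]],[0,[0,0,3],[0,0,0]],[0,[0,0,2],[0,0,0]],[0,[0,0,0],[0,0,0]],[0,[0,0,0],[0,0,0]]]'
python3 - <<'E'
from h import *
to(.602,.235,.08)
S=grab('scene')
im=cv2.resize(S['frame'][120:250,200:380],(720,520),interpolation=2)
p=ctrl.sense()['ee_pos']
for q in([*p[:2],.08],):
    cv2.circle(im,tuple(((proj(S,q)-[200,120])*4).astype(int)),4,(0,0,255),1)
for q in([.602,.235,.08],[.598,.3105,.08],[.528,.3045,.08]):
    cv2.circle(im,tuple(((proj(S,q)-[200,120])*4).astype(int)),4,(255,0,0),1)
cv2.imwrite('pics/c5.png',im)
E
```

```text
time: 11.4
ee_pos: [0.5963, 0.1877, 0.2183]
tool_rot: [-3.142, -0.0, -3.066]
ft_force: [0.3, 0.7, 0.5]
gripper_width: 0.0006
gripper_force: 0.0
time: 12.28
ee_pos: [0.6013, 0.2347, 0.1197]
tool_rot: [3.141, 0.001, -3.064]
ft_force: [0.6, -0.3, 0.7]
gripper_width: 0.0004
gripper_force: 0.0
t 12.28 pos [0.6013 0.2347 0.1197] rot [ 3.141e+00  1.000e-03 -3.064e+00] F [ 0.6 -0.3  0.7] w 0.0004
shift cm [-0.07  0.02  3.97]
```

View pics/c5.png

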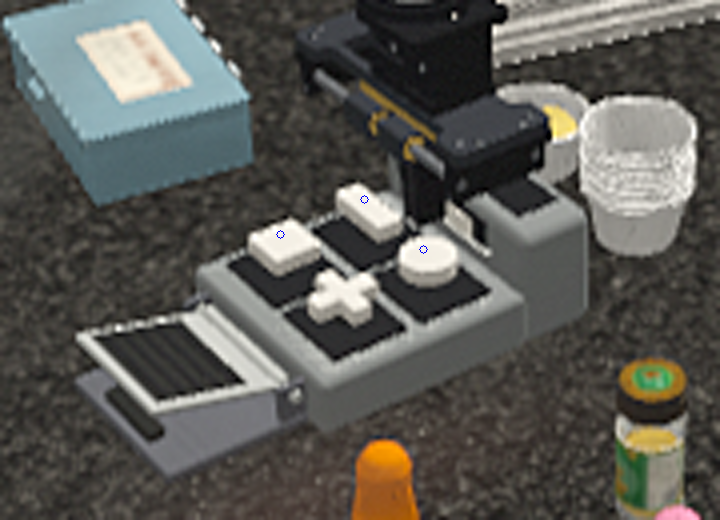

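Markers fall on the round (423,250), bar (364,200) and square (280,234) keys, and the fingertips are above the round key. Press.

```bash
python3 -m jog '[[0,[0,0,1.5],[0,0,0]],[0,[0,0,1],[0,0,0]],[0,[0,0,0.5],[0,0,0]],[0,[0,0,0.5],[0,0,0]],[0,[0,0,0],[0,0,0]],[0,[0,0,0],[0,0,0]]]'
```

```text
time: 13.08
ee_pos: [0.6006, 0.2346, 0.0837]
tool_rot: [3.141, -0.0, -3.063]
ft_force: [-2.6, -0.2, 3.1]
gripper_width: 0.0005
gripper_force: 1.8
```

```bash
python3 -m jog '[[0,[0,0,0.2],[0,0,0]],[0,[0,0,0.1],[0,0,0]],[0,[0,0,0],[0,0,0]]]'
```

```text
time: 13.45
ee_pos: [0.6008, 0.2346, 0.0831]
tool_rot: [3.14, 0.0, -3.063]
ft_force: [-12.6, -4.2, 25.1]
gripper_width: 0.0006
gripper_force: 12.7
```

At the stop (25 N). Release, then move to the bar.

```bash
python3 -m jog '[[0,[0,0,-2],[0,0,0]],[0,[0,0,-2],[0,0,0]],[0,[0,0,0],[0,0,0]],[0,[0,0,0],[0,0,0]]]';python3 -c "
from h import *
to(.598,.3105,.120)"
```

```text
time: 13.95
ee_pos: [0.6004, 0.2347, 0.1201]
tool_rot: [-3.142, -0.0, -3.063]
ft_force: [0.8, 0.4, -0.2]
gripper_width: 0.0006
gripper_force: 0.0
t 13.95 pos [0.6004 0.2347 0.1201] rot [-3.142 -0.    -3.063] F [ 0.8  0.4 -0.2] w 0.0006
shift cm [-0.36  7.58  0.01]
```

```bash
python3 -m jog '[[0,[-0.2,3.8,0],[0,0,0]],[0,[-0.1,3.8,0],[0,0,0]],[0,[0,0,0],[0,0,0]],[0,[0,0,1.5],[0,0,0]],[0,[0,0,1],[0,0,0]],[0,[0,0,0.6],[0,0,0]],[0,[0,0,0.5],[0,0,0]],[0,[0,0,0.2],[0,0,0]],[0,[0,0,0],[0,0,0]],[0,[0,0,0],[0,0,0]]]'
```

```text
time: 15.2
ee_pos: [0.5979, 0.3098, 0.0835]
tool_rot: [-3.141, 0.0, -3.064]
ft_force: [-4.5, -4.2, 8.6]
gripper_width: 0.0007
gripper_force: 4.2
```

```bash
python3 -m jog '[[0,[0,0,0.1],[0,0,0]],[0,[0,0,0],[0,0,0]],[0,[0,0,-2],[0,0,0]],[0,[0,0,-2],[0,0,0]],[0,[0,0,0],[0,0,0]],[0,[0,0,0],[0,0,0]]]';python3 -c "
from h import *
to(.5275,.3045,.120)"
```

```text
time: 15.95
ee_pos: [0.5975, 0.3108, 0.1214]
tool_rot: [3.141, -0.0, -3.063]
ft_force: [-0.0, 1.0, -1.2]
gripper_width: 0.0003
gripper_force: 0.0
t 15.95 pos [0.5975 0.3108 0.1214] rot [ 3.141 -0.    -3.063] F [-0.   1.  -1.2] w 0.0003
shift cm [ 7.03 -0.08  0.14]
```

```bash
python3 -m jog '[[0,[3.5,0,0],[0,0,0]],[0,[3.5,-0.1,0],[0,0,0]],[0,[0,0,0],[0,0,0]],[0,[0,0,1.5],[0,0,0]],[0,[0,0,1],[0,0,0]],[0,[0,0,0.7],[0,0,0]],[0,[0,0,0.5],[0,0,0]],[0,[0,0,0.3],[0,0,0]],[0,[0,0,0],[0,0,0]],[0,[0,0,0],[0,0,0]]]'
```

```text
time: 17.2
ee_pos: [0.5282, 0.3036, 0.0832]
tool_rot: [3.141, -0.0, -3.064]
ft_force: [-8.2, -6.7, 18.9]
gripper_width: 0.0004
gripper_force: 9.4
```

```bash
python3 -m jog '[[0,[0,0,-2],[0,0,0]],[0,[0,0,-2],[0,0,0]],[0,[0,0,0],[0,0,0]],[0,[0,0,0],[0,0,0]]]';python3 - <<'E'
from h import *
to(.393,.257,.110)
k=np.array([[.602,.235],[.598,.3105],[.533,.230],[.5275,.3045]])
m=k.mean(0);v=k[0]+k[1]-k[2]-k[3];v/=np.linalg.norm(v);print(m,np.degrees(np.arctan2(v[1],v[0])),'pad',m-v*.172)
S=grab('scene');
print(tri(S,(239,210),grab('top'),(221,298)))
E
```

```text
time: 17.7
ee_pos: [0.5278, 0.3042, 0.1213]
tool_rot: [3.141, -0.0, -3.063]
ft_force: [0.3, -0.4, -0.2]
gripper_width: 0.0001
gripper_force: 0.0
t 17.7 pos [0.5278 0.3042 0.1213] rot [ 3.141 -0.    -3.063] F [ 0.3 -0.4 -0.2] w 0.0001
shift cm [13.81 -3.65  1.13]
[0.565125 0.27    ] 4.508617650038645 pad [0.39365725 0.25647925]
(array([0.41109084, 0.25422135, 0.0534774 ]), np.float64(0.010652098903397694))
```

Treadle pad estimated at (0.393, 0.257), consistent with the picture. Move over it and press.

```bash
python3 -m jog '[[0,[4.6,-1.2,0],[0,0,0]],[0,[4.6,-1.2,0],[0,0,0]],[0,[4.6,-1.2,0],[0,0,0]],[0,[0,0,2],[0,0,0]],[0,[0,0,2],[0,0,0]],[0,[0,0,0],[0,0,0]]]';python3 -m jog '[[0,[0,0,1],[0,0,0]],[0,[0,0,0.8],[0,0,0]],[0,[0,0,0.7],[0,0,0]],[0,[0,0,0.5],[0,0,0]],[0,[0,0,0.2],[0,0,0]],[0,[0,0,0],[0,0,0]],[0,[0,0,0],[0,0,0]]]'
```

```text
time: 18.55
ee_pos: [0.3922, 0.2566, 0.0803]
tool_rot: [-3.139, -0.002, -3.063]
ft_force: [-0.4, 0.3, -0.1]
gripper_width: 0.0005
gripper_force: 0.0
time: 19.42
ee_pos: [0.3926, 0.2576, 0.0497]
tool_rot: [3.141, -0.002, -3.063]
ft_force: [-6.8, -1.5, 13.0]
gripper_width: 0.0007
gripper_force: 6.1
```

```bash
python3 -m jog '[[0,[0,0,0.1],[0,0,0]],[0,[0,0,0],[0,0,0]],[0,[0,0,0],[0,0,0]],[0,[0,0,0],[0,0,0]],[0,[0,0,0],[0,0,0]],[0,[0,0,0],[0,0,0]],[0,[0,0,0],[0,0,0]],[0,[0,0,0],[0,0,0]],[0,[0,0,0],[0,0,0]]]'
```

```text
time: 20.55
ee_pos: [0.3926, 0.2577, 0.0494]
tool_rot: [3.141, -0.002, -3.063]
ft_force: [-10.7, -4.0, 23.4]
gripper_width: 0.0004
gripper_force: 11.6
```

Held over 1 s at the stop (23 N). Let it come up.

```bash
python3 -m jog '[[0,[0,0,-1],[0,0,0]],[0,[0,0,-1],[0,0,0]],[0,[0,0,-2],[0,0,0]],[0,[0,0,-4],[0,0,0]],[0,[0,0,-4],[0,0,0]],[0,[0,0,0],[0,0,0]],[0,[0,0,0],[0,0,0]],[0,[0,0,0],[0,0,0]]]'; python3 -c "
from h import *
grab('scene','s9')"
```

```text
time: 21.55
ee_pos: [0.3927, 0.2569, 0.1674]
tool_rot: [-3.14, -0.001, -3.063]
ft_force: [0.3, 0.7, 0.1]
gripper_width: 0.0006
gripper_force: 0.0
```

View pics/s9.png

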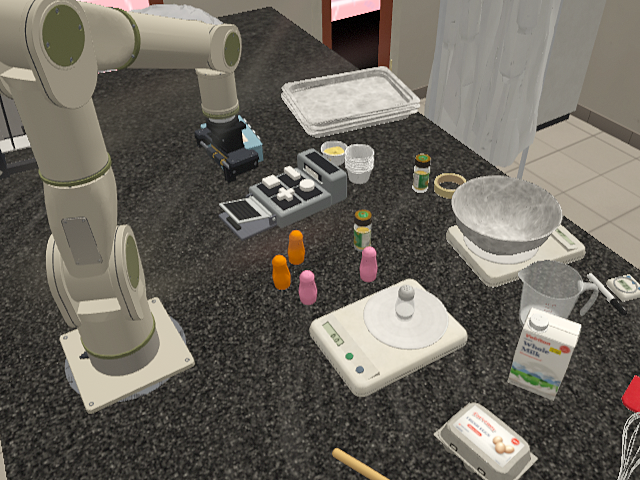

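The shaker stands on the platter at (405,300). The treadle is up at (245,213), the keys are up, and the jar at (362,230) has not moved. Hand in.

```bash
python3 -c "
from station import ctrl
print(ctrl.close_job())"
```

```text
the job is handed in; nothing more can be done
None
```

I handed the job in at about 21.6 s: the shaker stands released mid-platter, the round, bar and square keys were each pressed to the stop in that order, the treadle was held down for over 1 s and is up again, and the last picture shows the jar unmoved; no verdict came back.

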